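Turn the mask over and hold the shutter open at the index

ROBOT

A 6-joint arm with a two-finger parallel gripper is mounted at the origin on the work surface. World frame = base frame: x ahead of the robot, y to its left, z up, the work surface at z = 0. Lengths are in m, angles in rad, forces in N, time in s.
With the tool pointing down it reaches from about 0.3 to 0.775 m from the base axis. Payload 14.6 kg.
Tool frame: the origin (TCP) lies midway between the tips of the shut fingers; the grasp point (between the pads) lies 19 mm behind it (ctrl.pinch_z is the distance from the TCP to the grasp point, in m); z points along the fingers, y is the line along which they close (so a half turn about z gives the same grasp; the last joint's range is limited). The gripper opens to 94 mm and grips with 3 to 60 N. Pads are 16 mm wide; open, the fingers measure 119 mm over their backs; the gripper's body (75 mm by 177 mm) begins 78 mm behind the grasp point.
Start: joints at [1.152, 0.3, 1.521, -0, 1.321, -0.067], TCP at [0.19, 0.516, 0.205] pointing down, gripper open.
Joint ranges: [-3.03, 3.03], [-0.79, 2.21], [0.23, 2.52], [-1.04, 4.18], [0, 3.07], [-2.55, 2.55]. Speed limits (rad/s): [2.22, 2.22, 2.57, 3.14, 3.14, 3.14].

INTERFACE

Orientations are given as [roll, pitch, yaw] about the fixed x, y, z axes, in that order (R = Rz(yaw) Ry(pitch) Rx(roll)).
In Python, from station import ctrl gives the robot as it stands.
- The arm moves only by the tool jog_arm, never from a script. Its argument "motion" is a list of rows, each a list of 7 numbers: the shift along the tool's x, y, z in m, then the turn, a rotation vector about the tool's x, y, z in rad, then the opening, from -1 (shut) to 1 (fully open). In form: [[tx, ty, tz, rx, ry, rz, gripper], ...]. A call has 1 to 5 rows; each row shifts and turns the commanded pose from where the row before left it, along the tool's axes as they then stand; what a row does not reach is not made up. A row lasts 1/10 s, in which the tool goes at most 50 mm and 8.59 degrees, less where a joint would pass 70% of its speed; a pose out of reach is approached as far as the arm can. A call is refused whole if a number of a shift passes 0.05 or a number of a turn 0.15, either way. A call with a gripper value outside its range is refused whole. The fingers move at their own pace and stop on an object; "squeeze" is the grip in N (left out, the last holds). Time passes only in rows, so rows that do not move let the fingers close. It gives the time, the measured TCP pose, the force, the opening and the grip force at its end, in the units of the state.
- ctrl.get_obs(): the state, without advancing time (a new reading comes with each control period).
- ctrl.camera(name): name is "scene" or "top" or "wrist"; returns the picture (384x512x3 uint8, red, green, blue); there is no depth.
- ctrl.camera_model(name): a dict with "intrinsics" (3x3 intrinsics, pixels), "rvec" (rotation vector, rad) and "tvec" (3), from world to camera coordinates, as OpenCV has them. Camera axes: x right, y down, z forward; pixel columns grow to the right and rows downward; lengths in m; the calibration is good to about 2 mm. A picture is of the moment at which its call begins: read the wrist's pose just before it. camera_model takes no time and is no camera call; for the wrist camera it gives the pose at the moment of the call.
- ctrl.hand_in(): hands the job in; it is judged then, once.
The state is a dict: "time_s": time; "qpos": joint angles; "joint_vel": joint speeds; "tau": joint torques, N m; "ee_pos": TCP position; "eef_rot": TCP orientation; "force": force on the tool from outside, world axes, zero at the start; "moment": the same for the moment, N m; "grip_width": finger opening in m; "grip_force": force on a finger pad.
Only numpy, scipy, OpenCV 4.12 (cv2) and the standard library are available. Lean on these libraries where they do the work, as an engineer would, in place of code of your own. Each camera call takes 0.05 s, during which the arm holds its last target. There are 200 camera calls.

TASK

Check a photomask over the lamp window: swing the hinged mask frame of the black fixture right over by its steel bar, from the left half onto the window half, until it lies fully flat with the patterned face down. Then draw the spring-loaded shutter pull at the fixture's front out until its pointer is in line with the thin upright fin on the index rail, and finish while still holding it there in the gripper: it springs shut if let go. Leave the loose things on the table where they are.

Things in the scene. Friction and masses are not known exactly. Their poses are not given: they have to be found in the camera images.
- fixture: black fixture fixed to the table, 130 (x) x 230 (y) x 60 tall. Origin at table height under its middle; its own -x is the front, +y the left (dock) half where the frame starts, -y the window half. The hinge axis runs along its x through hinge_mid, with a 12 x 18 hinge post at x = +-58 up to height 84. An index rail (130 long, 14 wide, 12 tall) sticks out of the front at y = 2 mm.
- hinge_mid (a point): middle of the hinge axis, 75 above the table, over the fixture's origin; axes as the fixture's.
- frame (a joint): hinge of the mask frame, rad: 0 = flat on the dock half (patterned face up), pi/2 = upright, pi = fully over, flat on the window half (its stop). A stiff hinge: the frame stays at any angle and starts at 0 to 0.5; about 4 N at the bar moves it.
- frame_bar (a point): middle of the frame's round steel grip bar, 12 dia and 90 long, parallel to the hinge axis and 155 from it (at frame angle a: 155*cos(a) along fixture +y and 155*sin(a) above the hinge). The aluminium frame, 102 x 100 x 8, holds the mask; its outer edge is 48 short of the bar's middle and two 8 dia rods 78 apart join bar and frame, so a finger fits between. The bar overhangs the fixture's side by 40: nothing below it but the table. The bar may turn between finger pads.
- shutter (a joint): travel of the shutter pull, m: 0 = home (shut), grows as it is drawn out of the front along fixture -x; stop at 0.065. The return spring pulls with 4.5 N at home plus 1 N for each 10 mm.
- pull_bar (a point): centre of the shutter pull's cross bar: a steel bar 12 (x) x 76 (y, across the pull) x 14 tall, centre 45 above the table; home, it stands 50 in front of the front face, at y = -65 in the fixture's axes. Two 8 x 8 rods 66 apart lead from it into the fixture, so a finger fits behind the bar.
- pointer_tip (a point): tip of the thin flat pointer (5 thick) that sticks out from the left end of the pull bar, 54 to fixture +y of pull_bar; it moves with the pull.
- index_tip (a point): edge of the thin upright white fin (5 thick, 16 wide, top 63 above the table) on the black clamp on the index rail, at pointer height; axes as the fixture's. The clamp is fixed, 25 to 50 mm in front of where the pointer is at home. In line = pointer_tip and index_tip at the same fixture x; the pointer's end then stays 6 short of the fin in fixture y.
- wafer_case: round flat plastic wafer case, 75 dia x 21 tall, lying in front of the fixture's left half; loose, to be left alone. Origin under its middle.
- tweezers: flat steel wafer tweezers, 130 long, 8 tall, lying to the left; loose, to be left alone. Origin under its middle.
- resist_bottle: small amber jar with black cap, 52 dia x 100 tall, standing behind the fixture; loose, to be left alone. Origin under its middle.
- loupe: black stand magnifier, 42 dia x 42 tall, right of the fixture; loose, to be left alone. Origin under its middle.
- mask_box: flat square plastic box, 134 x 134 x 32 tall, to the right; loose, to be left alone. Origin under its middle.
- rinse_bottle: white plastic bottle, 64 dia x 150 tall, to the left; loose, to be left alone. Origin under its middle.

How it is judged:
By the outcome, as a careful person would: the job done as asked, in the order asked, and still so for the second after the job is handed in, while the arm keeps its last pose, push and grip.
It also fails if it takes over 54 s, if anything falls off the work surface, if the arm or the gripper's body presses on something with over 40 N, if the wrist force passes 120 N, or if a joint passes its speed limit or range.

## Working session

There is one attempt and no reset: what is moved stays moved. The work goes in short steps, Python scripts to look and compute and a tool call to move; the robot and the scene stay as the last step left them, time stands still between calls to the robot, and variables do not carry over. Pictures are saved under pics/ and viewed, at most 10 in all, crops included, and the job is handed in when it is done.

Besides the shell and the picture viewer there is one more tool, called after ">>>" in YAML: its name, and indented under it one key for each argument. jog_arm: Moves the arm, as the interface text tells. Its arguments: {"type":"object","properties":{"motion":{"type":"array"},"squeeze":{"type":"number"}},"required":["motion"]}

```bash
ls; mkdir -p pics
python3 - <<'E'
from station import ctrl
import cv2
o=ctrl.get_obs();print(o['time_s'],o['ee_pos'],o['eef_rot'],o['grip_width'])
for n in("scene","top"):
    cv2.imwrite(f"pics/{n}0.png",ctrl.camera(n)[:,:,::-1])
    m=ctrl.camera_model(n);print(n,m)
E
```

```text
pics
0.0 [0.18940523 0.51609045 0.20488215] [-3.14045321e+00 -4.53334024e-05  2.78982792e+00] 0.09408745216459093
scene {'intrinsics': array([[376.11078542,   0.        , 256.70403199],
       [  0.        , 376.11078542, 189.5939523 ],
       [  0.        ,   0.        ,   1.        ]]), 'rvec': array([ 1.52957336,  2.05409113, -0.83670149]), 'tvec': array([ 0.1487652 , -0.33490109,  1.39607402])}
top {'intrinsics': array([[390.96591227,   0.        , 255.83714189],
       [  0.        , 390.96591227, 196.27832217],
       [  0.        ,   0.        ,   1.        ]]), 'rvec': array([ 2.16618289, -2.21036863,  0.09203126]), 'tvec': array([0.01463748, 0.58452301, 1.09327073])}
```

View pics/scene0.png

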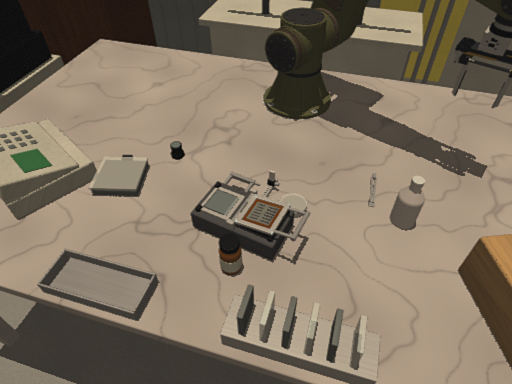

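View pics/top0.png

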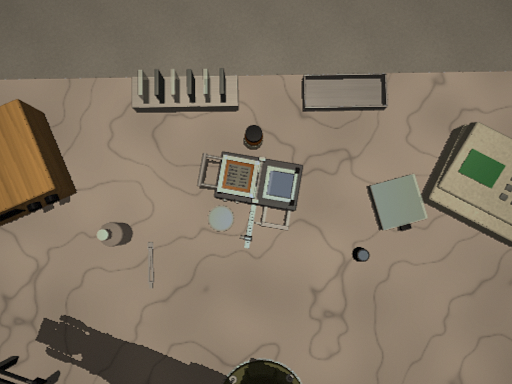

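The scene view shows the fixture at about (245,215), its frame slightly raised at the right and the pull bar near (237,180). The top view shows the fixture centred near (259,180), with the frame bar at the left (205,171), the pull bar at (275,226) and the index clamp near (250,240). I'll enlarge both.

Run:
```python
import cv2,numpy as np
a=cv2.imread('pics/top0.png')[140:260,190:310];b=cv2.imread('pics/scene0.png')[160:260,180:320]
cv2.imwrite('pics/c1.png',cv2.resize(a,(600,600),interpolation=cv2.INTER_CUBIC))
cv2.imwrite('pics/c2.png',cv2.resize(b,(784,560),interpolation=cv2.INTER_CUBIC))
```

```text
(no output)
```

View pics/c1.png

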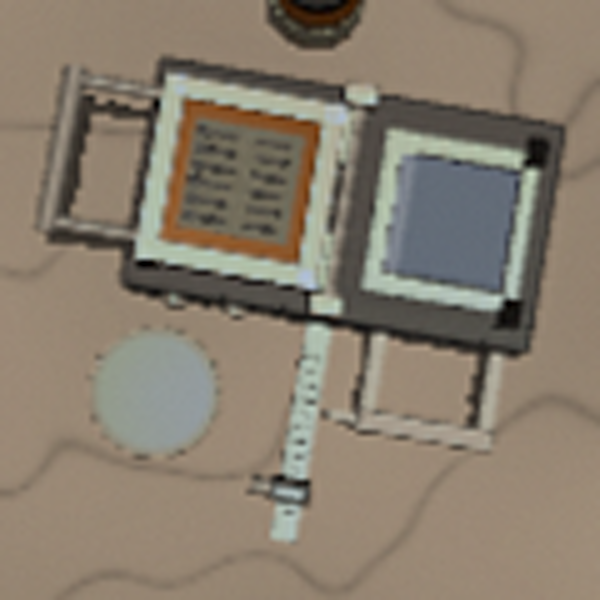

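View pics/c2.png

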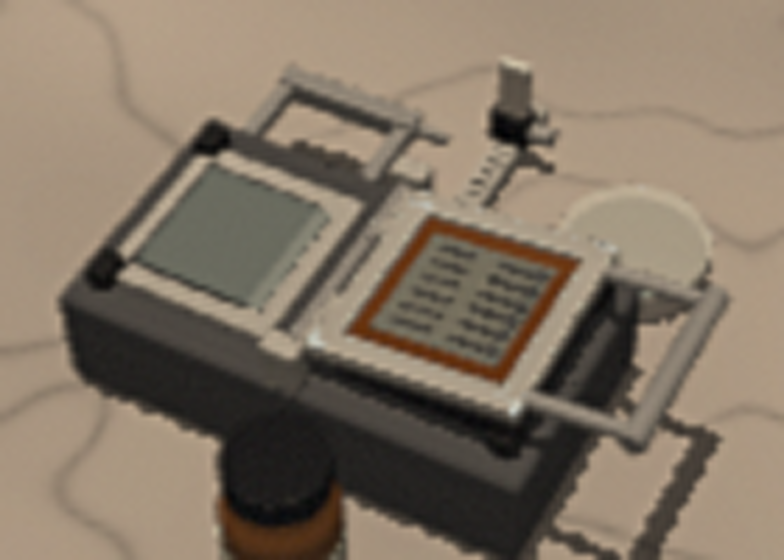

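Top crop: hinge post tops at (361,95) and (326,304), frame bar ends at (72,68) and (45,238), pull bar ends at (360,428) and (490,446), fin near (290,484). Scene crop: frame bar ends at (722,293) and (640,440), pull bar ends at (290,75) and (418,127), pointer tip at (447,138), fin top at (515,64).

```bash
cat > h.py <<'E'
from station import ctrl
import cv2,numpy as np
from scipy.spatial.transform import Rotation as Ro
def ray(m,uv):
    R=cv2.Rodrigues(np.array(m['rvec']))[0];t=np.array(m['tvec']).ravel();K=np.array(m['intrinsics'])
    d=R.T@np.linalg.solve(K,[uv[0],uv[1],1.]);return -R.T@t,d/np.linalg.norm(d)
def plane(m,uv,z):
    c,d=ray(m,uv);return c+d*(z-c[2])/d[2]
def tri(m1,a,m2,b):
    c,d=ray(m1,a);e,f=ray(m2,b)
    s=np.linalg.lstsq(np.c_[d,-f],e-c,rcond=None)[0];p=c+s[0]*d;q=e+s[1]*f
    return (p+q)/2,np.linalg.norm(p-q)
def proj(m,P):
    return cv2.projectPoints(np.array(P,float).reshape(-1,3),np.array(m['rvec']),np.array(m['tvec']),np.array(m['intrinsics']),None)[0].reshape(-1,2)
E
python3 - <<'E'
from h import *
np.set_printoptions(precision=4,suppress=True)
T=ctrl.camera_model('top');S=ctrl.camera_model('scene')
t=lambda u,v:(190+(u+.5)/5-.5,140+(v+.5)/5-.5)
s=lambda u,v:(180+(u+.5)/5.6-.5,160+(v+.5)/5.6-.5)
C=[plane(T,t(*p),.06) for p in [(162,58),(564,127),(528,352),(123,288)]]
print('corners',*C,[np.linalg.norm(C[i]-C[i-1]) for i in range(4)])
o=np.mean(C,0);yv=(C[0]+C[3]-C[1]-C[2])/2;yaw=np.arctan2(-yv[0],yv[1]);print('orig',o,'yaw',yaw)
H=[plane(T,t(*p),.084) for p in [(361,95),(326,304)]];d=H[0]-H[1]
print('hinge',np.mean(H,0),np.linalg.norm(d),np.arctan2(d[1],d[0]))
B=[tri(T,t(*a),S,s(*b)) for a,b in [((72,68),(640,440)),((45,238),(722,293))]];print('bar',B,np.linalg.norm(B[0][0]-B[1][0]))
R=Ro.from_euler('z',yaw).as_matrix()
L=lambda p:R.T@(np.array(p)-[o[0],o[1],0])
bm=(B[0][0]+B[1][0])/2;l=L(bm);print('bar local',l,'angle',np.arctan2(l[2]-.075,l[1]))
for n,p,z in[('pl',(360,428),.052),('pr',(490,446),.052),('ptr',(328,413),.045),('fin',(290,484),.063)]:print(n,L(plane(T,t(*p),z)))
for n,p,z in[('pl',(418,127),.052),('pr',(290,75),.052),('ptr',(447,138),.045),('fin',(515,64),.063)]:print('S',n,L(plane(S,s(*p),z)))
E
```

```text
corners [0.7091 0.0945 0.06  ] [ 0.6662 -0.1276  0.06  ] [ 0.5419 -0.1042  0.06  ] [0.5816 0.1178 0.06  ] [np.float64(0.12963598573887078), np.float64(0.2262786858532888), np.float64(0.12654315080717402), np.float64(0.22546272374815002)]
orig [ 0.6247 -0.0049  0.06  ] yaw -0.18382432384669273
hinge [ 0.6256 -0.0041  0.084 ] 0.11514808365588597 -0.18593133217078261
bar [(array([0.6976, 0.1409, 0.0955]), np.float64(0.0014704442738726442)), (array([0.6071, 0.1568, 0.089 ]), np.float64(0.0007257371680658907))] 0.09214240563387152
bar local [-0.0009  0.1562  0.0923] angle 0.110219639755397
pl [-0.1194 -0.0285  0.052 ]
pr [-0.1175 -0.1009  0.052 ]
ptr [-0.114  -0.0098  0.045 ]
fin [-0.1557  0.0045  0.063 ]
S pl [-0.1101 -0.0233  0.052 ]
S pr [-0.1137 -0.0969  0.052 ]
S ptr [-0.116  -0.0105  0.045 ]
S fin [-0.1609  0.0041  0.063 ]
```

>>> jog_arm:
  motion:
    - [0, 0, 0, 0, 0, -0.084, 1]
    - [0, 0, 0, 0, 0, -0.083, 1]
    - [-0.04, -0.021, 0, 0, 0, 0, 1]
    - [-0.04, -0.021, 0, 0, 0, 0, 1]
    - [-0.04, -0.021, 0, 0, 0, 0, 1]
  squeeze: 20

```text
time_s: 0.6
ee_pos: [0.2967, 0.4312, 0.2051]
eef_rot: [-3.141, -0.0, 2.958]
force: [0.5, 0.8, 0.2]
grip_width: 0.094
grip_force: 0.0
```

>>> jog_arm:
  motion:
    - [-0.04, -0.021, 0, 0, 0, 0, 1]
    - [-0.04, -0.021, 0, 0, 0, 0, 1]
    - [-0.04, -0.021, 0, 0, 0, 0, 1]
    - [-0.04, -0.021, 0, 0, 0, 0, 1]
    - [-0.04, -0.021, 0, 0, 0, 0, 1]

```text
time_s: 1.1
ee_pos: [0.4744, 0.2909, 0.2053]
eef_rot: [-3.141, -0.0, 2.957]
force: [0.1, 1.4, 0.4]
grip_width: 0.094
grip_force: 0.0
```

>>> jog_arm:
  motion:
    - [-0.04, -0.021, 0, 0, 0, 0, 1]
    - [-0.04, -0.021, 0, 0, 0, 0, 1]
    - [-0.04, -0.021, 0, 0, 0, 0, 1]
    - [0, 0, 0, 0, 0, 0, 1]
    - [0, 0, 0, 0, 0, 0, 1]

```text
time_s: 1.6
ee_pos: [0.5797, 0.2078, 0.2046]
eef_rot: [-3.141, -0.001, 2.955]
force: [-0.5, 0.4, 0.1]
grip_width: 0.094
grip_force: 0.0
```

>>> jog_arm:
  motion:
    - [-0.028, -0.015, 0, 0, 0, 0, 1]
    - [-0.028, -0.015, 0, 0, 0, 0, 1]
    - [-0.027, -0.015, 0, 0, 0, 0, 1]
    - [0, 0, 0, 0, 0, 0, 1]
    - [0, 0, 0, 0, 0, 0, 1]

```text
time_s: 2.1
ee_pos: [0.6522, 0.1498, 0.2051]
eef_rot: [-3.142, -0.001, 2.957]
force: [-0.4, 0.3, 0.6]
grip_width: 0.0938
grip_force: 0.0
```

Run:
```python
from h import *
o=ctrl.get_obs();m=ctrl.camera_model('wrist');im=ctrl.camera('wrist')[:,:,::-1].copy()
print(o['ee_pos'],o['eef_rot'],o['qpos'])
d=np.array([.184,.983,0]);a=np.array([.983,-.184,0])
P=[np.array([.653,.148,.092])+s*.045*a for s in(-1,0,1)]+[np.array([.625,-.0045,.084])+s*.058*a for s in(-1,1)]
uv=proj(m,P);print(uv)
cv2.imwrite('pics/w1.png',im)
np.save('w1.npy',[np.r_[np.array(m['rvec']).ravel(),np.array(m['tvec']).ravel()]])
```

```text
[0.65222753 0.14979905 0.20514845] [-3.14155578e+00 -7.45333158e-04  2.95731118e+00] [ 1.70948045e-01  5.74821930e-01  1.13254126e+00  2.26750323e-04
  1.43494109e+00 -1.21559761e+00]
[[257.08842929 137.15892381]
 [257.07792286 187.48388237]
 [257.06815255 234.28290651]
 [ 81.67038195 121.83507853]
 [ 96.94735581 244.09674921]]
```

View pics/w1.png

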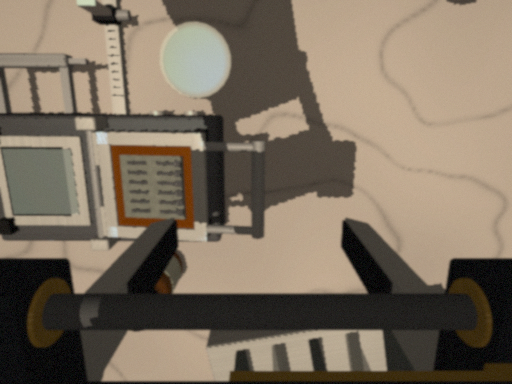

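The wrist view shows the bar at column 258, rows 137–238, which matches the prediction of column 257, rows 137–234. I'll descend on it with the fingers partly closed.

>>> jog_arm:
  motion:
    - [0, -0.002, 0.02, 0, 0, 0, 0]
    - [0, 0, 0.02, 0, 0, 0, 0]
    - [0, 0, 0.01, 0, 0, 0, 0]
    - [0, 0, 0, 0, 0, 0, 0]
    - [0, 0, 0, 0, 0, 0, 0]

```text
time_s: 2.65
ee_pos: [0.6525, 0.1476, 0.1565]
eef_rot: [3.141, 0.001, 2.957]
force: [-0.6, 0.1, 0.4]
grip_width: 0.0574
grip_force: 0.0
```

>>> jog_arm:
  motion:
    - [0, 0, 0.02, 0, 0, 0, 0]
    - [0, 0, 0.02, 0, 0, 0, 0]
    - [0, 0, 0.02, 0, 0, 0, 0]
    - [0, 0, 0.02, 0, 0, 0, 0]
    - [0, 0, 0.002, 0, 0, 0, 0]

```text
time_s: 3.15
ee_pos: [0.6518, 0.147, 0.0721]
eef_rot: [-3.141, -0.002, 2.957]
force: [-0.2, -0.0, 0.7]
grip_width: 0.047
grip_force: 0.0
```

>>> jog_arm:
  motion:
    - [0, 0, 0, 0, 0, 0, -1]
    - [0, 0, 0, 0, 0, 0, -1]
    - [0, 0, 0, 0, 0, 0, -1]
    - [0, 0, 0, 0, 0, 0, -1]
    - [0, 0, 0, 0, 0, 0, -1]

```text
time_s: 3.65
ee_pos: [0.653, 0.1482, 0.0741]
eef_rot: [3.139, 0.001, 2.957]
force: [1.3, 1.0, -1.4]
grip_width: 0.0116
grip_force: 20.0
```

```bash
python3 -c "
import numpy as np
a=np.linspace(.116,np.pi,25);y=.155*np.cos(a);z=.155*np.sin(a)
for k in range(24):print(k+1,round(a[k+1],3),'ty %.4f tz %.4f'%(y[k+1]-y[k],z[k]-z[k+1]),'abs z %.3f'%(z[k+1]+.075-.019), 'w %.3f %.3f'%(.625+.184*y[k+1],-.0045+.983*y[k+1]))"
```

```text
1 0.242 ty -0.0035 tz -0.0192 abs z 0.093 w 0.653 0.143
2 0.368 ty -0.0059 tz -0.0186 abs z 0.112 w 0.652 0.138
3 0.494 ty -0.0082 tz -0.0177 abs z 0.130 w 0.650 0.130
4 0.62 ty -0.0103 tz -0.0166 abs z 0.146 w 0.648 0.119
5 0.746 ty -0.0123 tz -0.0151 abs z 0.161 w 0.646 0.107
6 0.872 ty -0.0141 tz -0.0135 abs z 0.175 w 0.643 0.093
7 0.998 ty -0.0157 tz -0.0116 abs z 0.186 w 0.640 0.078
8 1.125 ty -0.0170 tz -0.0095 abs z 0.196 w 0.637 0.061
9 1.251 ty -0.0181 tz -0.0073 abs z 0.203 w 0.634 0.043
10 1.377 ty -0.0189 tz -0.0050 abs z 0.208 w 0.631 0.025
11 1.503 ty -0.0194 tz -0.0026 abs z 0.211 w 0.627 0.006
12 1.629 ty -0.0195 tz -0.0001 abs z 0.211 w 0.623 -0.013
13 1.755 ty -0.0194 tz 0.0024 abs z 0.208 w 0.620 -0.032
14 1.881 ty -0.0189 tz 0.0048 abs z 0.204 w 0.616 -0.051
15 2.007 ty -0.0182 tz 0.0071 abs z 0.196 w 0.613 -0.069
16 2.133 ty -0.0171 tz 0.0093 abs z 0.187 w 0.610 -0.086
17 2.259 ty -0.0158 tz 0.0114 abs z 0.176 w 0.607 -0.101
18 2.385 ty -0.0143 tz 0.0133 abs z 0.162 w 0.604 -0.115
19 2.511 ty -0.0125 tz 0.0150 abs z 0.147 w 0.602 -0.128
20 2.637 ty -0.0105 tz 0.0165 abs z 0.131 w 0.600 -0.138
21 2.763 ty -0.0083 tz 0.0177 abs z 0.113 w 0.598 -0.146
22 2.889 ty -0.0061 tz 0.0186 abs z 0.095 w 0.597 -0.152
23 3.016 ty -0.0037 tz 0.0192 abs z 0.075 w 0.597 -0.156
24 3.142 ty -0.0012 tz 0.0195 abs z 0.056 w 0.596 -0.157
```

>>> jog_arm:
  motion:
    - [0, -0.0035, -0.019, 0, 0, 0, -1]
    - [0, -0.006, -0.0185, 0, 0, 0, -1]
    - [0, -0.008, -0.018, 0, 0, 0, -1]
    - [0, -0.0105, -0.0165, 0, 0, 0, -1]
    - [0, -0.0125, -0.015, 0, 0, 0, -1]

```text
time_s: 4.15
ee_pos: [0.6459, 0.1105, 0.1635]
eef_rot: [3.135, 0.004, 2.959]
force: [2.2, 18.6, 10.6]
grip_width: 0.0114
grip_force: 20.0
```

>>> jog_arm:
  motion:
    - [0, -0.014, -0.0135, 0, 0, 0, -1]
    - [0, -0.0155, -0.0115, 0, 0, 0, -1]
    - [0, -0.017, -0.0095, 0, 0, 0, -1]
    - [0, -0.018, -0.0075, 0, 0, 0, -1]
    - [0, -0.019, -0.005, 0, 0, 0, -1]

```text
time_s: 4.65
ee_pos: [0.6299, 0.0261, 0.2104]
eef_rot: [3.139, 0.003, 2.958]
force: [-3.3, 5.2, 6.3]
grip_width: 0.0112
grip_force: 20.0
```

>>> jog_arm:
  motion:
    - [0, -0.0195, -0.0025, 0, 0, 0, -1]
    - [0, -0.0195, 0, 0, 0, 0, -1]
    - [0, -0.0195, 0.0025, 0, 0, 0, -1]
    - [0, -0.019, 0.005, 0, 0, 0, -1]
    - [0, -0.018, 0.007, 0, 0, 0, -1]

```text
time_s: 5.15
ee_pos: [0.612, -0.0693, 0.1959]
eef_rot: [3.141, 0.0, 2.957]
force: [-0.5, 4.0, -0.5]
grip_width: 0.0111
grip_force: 20.0
```

>>> jog_arm:
  motion:
    - [0, -0.017, 0.0095, 0, 0, 0, -1]
    - [0, -0.016, 0.0115, 0, 0, 0, -1]
    - [0, -0.0145, 0.0135, 0, 0, 0, -1]
    - [0, -0.0125, 0.015, 0, 0, 0, -1]
    - [0, -0.0105, 0.0165, 0, 0, 0, -1]

```text
time_s: 5.65
ee_pos: [0.599, -0.1389, 0.1278]
eef_rot: [3.141, -0.0, 2.957]
force: [2.0, 8.9, -2.7]
grip_width: 0.0113
grip_force: 20.0
```

>>> jog_arm:
  motion:
    - [0, -0.0085, 0.018, 0, 0, 0, -1]
    - [0, -0.006, 0.0185, 0, 0, 0, -1]
    - [0, -0.0035, 0.018, 0, 0, 0, -1]
    - [0, -0.001, 0.013, 0, 0, 0, -1]
    - [0, 0, 0, 0, 0, 0, -1]

```text
time_s: 6.15
ee_pos: [0.5955, -0.1556, 0.0591]
eef_rot: [3.139, -0.002, 2.957]
force: [3.4, 12.9, -4.0]
grip_width: 0.0111
grip_force: 20.0
```

>>> jog_arm:
  motion:
    - [0, 0.001, 0.003, 0, 0, 0, -1]
    - [0, 0.001, 0.003, 0, 0, 0, -1]
    - [0, 0, 0, 0, 0, 0, -1]
    - [0, 0, 0, 0, 0, 0, -1]

```text
time_s: 6.55
ee_pos: [0.5967, -0.1557, 0.0567]
eef_rot: [-3.141, 0.003, 2.957]
force: [-3.6, 1.3, 14.6]
grip_width: 0.0114
grip_force: 20.0
```

>>> jog_arm:
  motion:
    - [0, 0, 0.003, 0, 0, 0, -1]
    - [0, 0, 0.002, 0, 0, 0, -1]
    - [0, 0, 0, 0, 0, 0, -1]
    - [0, 0, 0, 0, 0, 0, -1]

```text
time_s: 6.95
ee_pos: [0.5982, -0.156, 0.0532]
eef_rot: [-3.14, 0.007, 2.957]
force: [-0.2, 1.2, 21.9]
grip_width: 0.0112
grip_force: 20.0
```

>>> jog_arm:
  motion:
    - [0, 0, 0, 0, 0, 0, -0.2]
    - [0, 0, 0, 0, 0, 0, -0.2]
    - [0, 0, 0, 0, 0, 0, -0.2]
    - [0, 0, -0.01, 0, 0, 0, -0.2]
    - [0, 0, -0.02, 0, 0, 0, -0.2]

```text
time_s: 7.45
ee_pos: [0.5953, -0.1547, 0.0801]
eef_rot: [3.141, -0.003, 2.957]
force: [-0.5, 0.2, 1.0]
grip_width: 0.0373
grip_force: 0.0
```

>>> jog_arm:
  motion:
    - [0, 0, -0.03, 0, 0, 0, -0.2]
    - [0, 0, -0.04, 0, 0, 0, -0.2]
    - [0.02, 0, -0.04, 0, 0, 0, -0.2]
    - [0.04, 0.02, -0.02, 0, 0, 0, -0.2]
    - [0.045, 0.02, 0, 0, 0, 0, -0.2]

```text
time_s: 7.95
ee_pos: [0.5002, -0.0962, 0.214]
eef_rot: [-3.141, 0.005, 2.956]
force: [1.7, 0.2, 1.1]
grip_width: 0.0379
grip_force: 0.0
```

>>> jog_arm:
  motion:
    - [0, 0, 0, 0, 0, 0.143, -0.2]
    - [0, 0, 0, 0, 0, 0.143, -0.2]
    - [0, 0, 0, 0, 0, 0.143, -0.2]
    - [0, 0, 0, 0, 0, 0.143, -0.2]
    - [0, 0, 0, 0, 0, 0.143, -0.2]

```text
time_s: 8.45
ee_pos: [0.5002, -0.0963, 0.2115]
eef_rot: [3.141, 0.0, 2.236]
force: [0.7, 0.1, -0.7]
grip_width: 0.0378
grip_force: 0.0
```

>>> jog_arm:
  motion:
    - [0, 0, 0, 0, 0, 0.143, -0.2]
    - [0, 0, 0, 0, 0, 0.143, -0.2]
    - [0, 0, 0, 0, 0, 0.143, -0.2]
    - [0, 0, 0, 0, 0, 0.143, -0.2]
    - [0, 0, 0, 0, 0, 0.143, -0.2]

```text
time_s: 8.95
ee_pos: [0.5002, -0.0963, 0.2114]
eef_rot: [3.141, 0.0, 1.521]
force: [-0.1, 0.4, 0.5]
grip_width: 0.0375
grip_force: 0.0
```

>>> jog_arm:
  motion:
    - [0, 0, 0, 0, 0, 0.141, -0.2]
    - [0.016, -0.003, 0, 0, 0, 0, -0.2]
    - [0.016, -0.003, 0, 0, 0, 0, -0.2]
    - [0.016, -0.003, 0, 0, 0, 0, -0.2]
    - [0, 0, 0, 0, 0, 0, -0.2]

```text
time_s: 9.45
ee_pos: [0.5003, -0.0463, 0.2115]
eef_rot: [3.141, -0.0, 1.387]
force: [-0.1, -0.2, -0.0]
grip_width: 0.0372
grip_force: 0.0
```

Run:
```python
from h import *
np.set_printoptions(precision=4,suppress=True)
o=ctrl.get_obs();m=ctrl.camera_model('wrist');im=ctrl.camera('wrist')[:,:,::-1].copy()
print(o['ee_pos'],o['eef_rot'],o['qpos'])
R=Ro.from_euler('z',-.185).as_matrix();W=lambda l:R@np.array(l)+[.625,-.0045,0]
print(proj(m,[W(l) for l in[(-.115,-.065,.052),(-.115,-.027,.052),(-.115,-.103,.052),(-.115,-.011,.047),(-.157,.003,.063)]]))
b=ctrl.camera('scene')[160:260,180:320,::-1]
cv2.imwrite('pics/w2.png',np.vstack([cv2.resize(im,(512,384)),cv2.resize(b,(302,216),interpolation=cv2.INTER_CUBIC)] if 0 else [im]))
t=ctrl.camera('top')[:,:,::-1];cv2.imwrite('pics/t2.png',t)
pad=np.zeros((600,800,3),np.uint8);pad[:384,:512]=im;pad[384:600,:302]=cv2.resize(b,(302,216),interpolation=cv2.INTER_CUBIC)
pad[384:600,310:598]=cv2.resize(t[140:260,190:350],(288,216),interpolation=cv2.INTER_CUBIC)
cv2.imwrite('pics/m2.png',pad)
```

```text
[ 0.5003 -0.0463  0.2115] [ 3.141  -0.0001  1.3874] [-0.1652  0.1883  1.6454  0.0001  1.3073  0.0182]
[[257.9125 178.1655]
 [257.9746 141.3462]
 [257.8536 213.0735]
 [258.0144 124.9782]
 [214.0856 110.8175]]
```

View pics/m2.png

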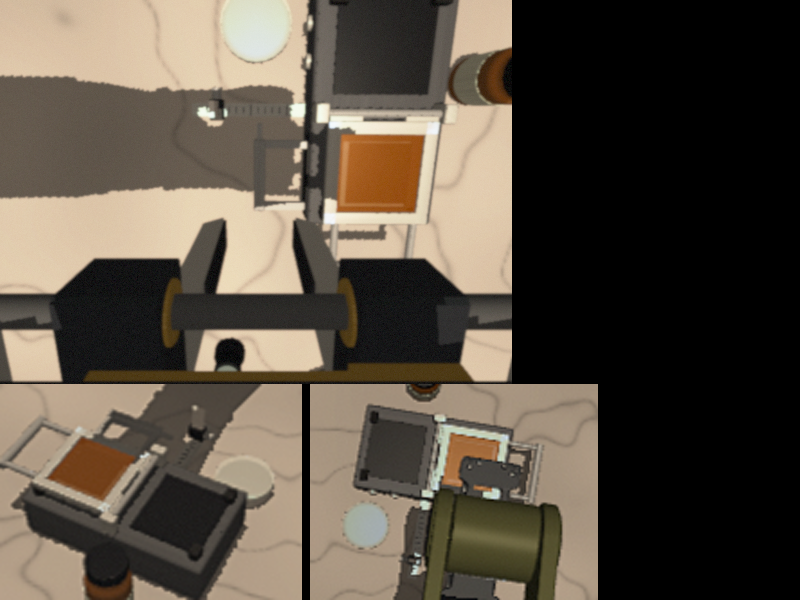

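The wrist view shows the frame turned over, lying on the window half. The pull bar is at column 259, rows 140–210, with the pointer tip at (261,125); predictions were column 258 and row 125. Next I descend and grip it.

>>> jog_arm:
  motion:
    - [0, 0, 0.04, 0, 0, 0, -0.2]
    - [0, 0, 0.04, 0, 0, 0, -0.2]
    - [0, 0, 0.04, 0, 0, 0, -0.2]
    - [0, 0, 0.02, 0, 0, 0, -0.2]
    - [0, 0, 0, 0, 0, 0, -0.2]
  squeeze: 40

```text
time_s: 10.1
ee_pos: [0.4988, -0.0479, 0.0685]
eef_rot: [-3.137, 0.0, 1.385]
force: [-0.3, 0.2, 0.3]
grip_width: 0.0377
grip_force: 0.0
```

>>> jog_arm:
  motion:
    - [0, 0, 0.02, 0, 0, 0, -0.2]
    - [0, 0, 0.015, 0, 0, 0, -0.2]
    - [0, 0, 0.01, 0, 0, 0, -0.2]
    - [0, 0, 0, 0, 0, 0, -0.2]

```text
time_s: 10.5
ee_pos: [0.5002, -0.0477, 0.0259]
eef_rot: [-3.141, 0.0, 1.385]
force: [0.3, -0.4, 0.4]
grip_width: 0.0376
grip_force: 0.0
```

>>> jog_arm:
  motion:
    - [0, 0, 0, 0, 0, 0, -1]
    - [0, 0, 0, 0, 0, 0, -1]
    - [0, 0, 0, 0, 0, 0, -1]
    - [0, 0, 0, 0, 0, 0, -1]

```text
time_s: 10.9
ee_pos: [0.4998, -0.0473, 0.0265]
eef_rot: [-3.141, 0.0, 1.386]
force: [-5.4, -0.0, 6.4]
grip_width: 0.0115
grip_force: 40.0
```

>>> jog_arm:
  motion:
    - [0, -0.01, 0, 0, 0, 0, -1]
    - [0, -0.01, 0, 0, 0, 0, -1]
    - [0, -0.01, 0, 0, 0, 0, -1]
    - [0, -0.008, 0, 0, 0, 0, -1]
    - [0, 0, 0, 0, 0, 0, -1]

```text
time_s: 11.4
ee_pos: [0.4632, -0.0403, 0.0265]
eef_rot: [3.139, -0.0, 1.386]
force: [7.1, 0.2, -5.6]
grip_width: 0.0116
grip_force: 40.0
```

Run:
```python
from h import *
np.set_printoptions(precision=4,suppress=True)
o=ctrl.get_obs();p=o['ee_pos'];R=Ro.from_euler('z',-.185).as_matrix();L=lambda q:R.T@(np.array(q)-[.625,-.0045,0]);W=lambda l:R@np.array(l)+[.625,-.0045,0]
l=L(p);print('tcp local',l,o['force'],o['grip_width'])
pad=np.zeros((600,800,3),np.uint8)
m={n:ctrl.camera_model(n) for n in('scene','wrist','top')}
I={n:ctrl.camera(n)[:,:,::-1].copy() for n in m}
for n in m:
    cv2.imwrite(f'pics/{n}3.png',I[n]);print(n,proj(m[n],[W((l[0],-.011,.045)),W((-.157,.001,.063)),W((-.157,.001,.045))]).round(1).tolist())
c=proj(m['scene'],[W((-.15,-.01,.045))])[0].round().astype(int);x,y=c[0]-25,c[1]-25;print('scene crop',x,y)
pad[:400,:400]=cv2.resize(I['scene'][y:y+50,x:x+50],(400,400),interpolation=cv2.INTER_CUBIC)
c=proj(m['wrist'],[W((-.15,-.01,.045))])[0].round().astype(int);x,y=max(c[0]-50,0),max(c[1]-50,0);print('wrist crop',x,y)
q=I['wrist'][y:y+100,x:x+100];pad[:4*q.shape[0],400:400+4*q.shape[1]]=cv2.resize(q,None,fx=4,fy=4,interpolation=cv2.INTER_CUBIC)
pad[400:592,:256]=cv2.resize(I['wrist'],(256,192))
cv2.imwrite('pics/m3.png',pad)
```

```text
tcp local [-0.1525 -0.0649  0.0265] [ 7.1116  0.1742 -5.5765] 0.01164878843305292
scene [[265.4, 176.0], [270.1, 171.6], [270.0, 176.4]]
wrist [[257.0, 142.4], [246.1, 117.9], [247.4, 116.8]]
top [[253.2, 235.9], [248.6, 237.0], [248.6, 236.8]]
scene crop 240 152
wrist crop 212 90
```

View pics/m3.png

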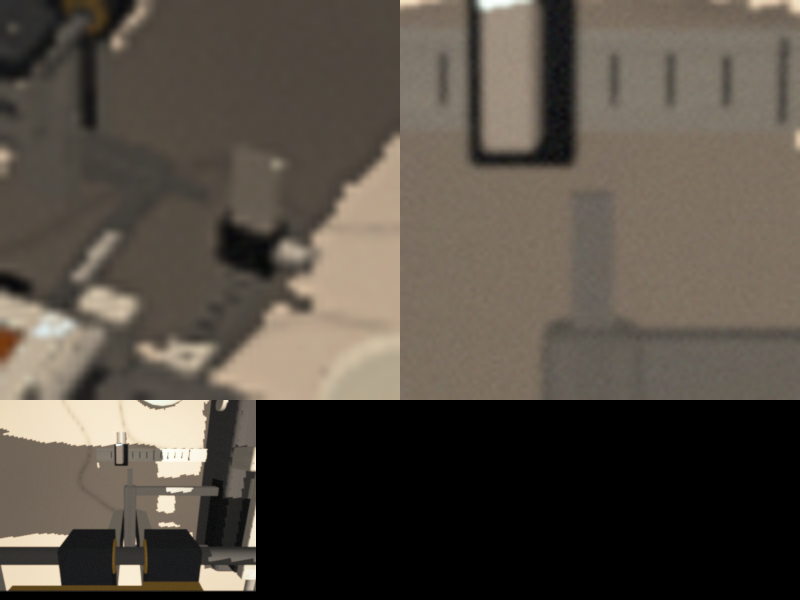

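The wrist crop shows the pointer at crop x 572–612 and the fin in its black clamp at x 478–545. The fin is still further out, so I'll read the edges from pixel profiles.

Run:
```python
from h import *
np.set_printoptions(precision=4,suppress=True,linewidth=200)
g=cv2.imread('pics/wrist3.png').astype(float).mean(2)
for r in((100,108),(112,118),(120,125)):print(r,list(zip(range(226,262),np.median(g[r[0]:r[1],226:262],0).round().astype(int))))
print('col',list(zip(range(118,136),np.median(g[118:136,234:244],1).round().astype(int))))
print('ptr',list(zip(range(250,270),np.median(g[142:165,250:270],0).round().astype(int))))
m=ctrl.camera_model('wrist');R=Ro.from_euler('z',-.185).as_matrix();L=lambda q:R.T@(np.array(q)-[.625,-.0045,0])
print('cam local',L(ray(m,(0,0))[0]))
for n,uv,z in[('finL',(231.5,115),.063),('finR',(246,115),.063),('ptrL',(254.8,150),.0475),('ptrR',(264.8,150),.0475)]:print(n,L(plane(m,uv,z)))
```

```text
(100, 108) [(226, np.int64(117)), (227, np.int64(111)), (228, np.int64(92)), (229, np.int64(58)), (230, np.int64(38)), (231, np.int64(60)), (232, np.int64(98)), (233, np.int64(128)), (234, np.int64(140)), (235, np.int64(140)), (236, np.int64(141)), (237, np.int64(140)), (238, np.int64(140)), (239, np.int64(140)), (240, np.int64(140)), (241, np.int64(140)), (242, np.int64(140)), (243, np.int64(136)), (244, np.int64(123)), (245, np.int64(108)), (246, np.int64(90)), (247, np.int64(66)), (248, np.int64(39)), (249, np.int64(27)), (250, np.int64(24)), (251, np.int64(23)), (252, np.int64(25)), (253, np.int64(24)), (254, np.int64(32)), (255, np.int64(56)), (256, np.int64(88)), (257, np.int64(108)), (258, np.int64(116)), (259, np.int64(118)), (260, np.int64(118)), (261, np.int64(118))]
(112, 118) [(226, np.int64(120)), (227, np.int64(114)), (228, np.int64(97)), (229, np.int64(64)), (230, np.int64(36)), (231, np.int64(55)), (232, np.int64(96)), (233, np.int64(126)), (234, np.int64(140)), (235, np.int64(140)), (236, np.int64(141)), (237, np.int64(142)), (238, np.int64(140)), (239, np.int64(140)
[... 1556 characters left out ...]
, np.int64(68)), (132, np.int64(96)), (133, np.int64(108)), (134, np.int64(110)), (135, np.int64(110))]
ptr [(250, np.int64(110)), (251, np.int64(110)), (252, np.int64(110)), (253, np.int64(109)), (254, np.int64(106)), (255, np.int64(101)), (256, np.int64(99)), (257, np.int64(98)), (258, np.int64(98)), (259, np.int64(98)), (260, np.int64(97)), (261, np.int64(99)), (262, np.int64(97)), (263, np.int64(98)), (264, np.int64(100)), (265, np.int64(104)), (266, np.int64(108)), (267, np.int64(110)), (268, np.int64(111)), (269, np.int64(110))]
cam local [-0.1515  0.0052  0.205 ]
finL [-0.1625  0.0022  0.063 ]
finR [-0.1564  0.0022  0.063 ]
ptrL [-0.153  -0.0143  0.0475]
ptrR [-0.1482 -0.0143  0.0475]
```

>>> jog_arm:
  motion:
    - [0, -0.004, 0, 0, 0, 0, -1]
    - [0, -0.004, 0, 0, 0, 0, -1]
    - [0, -0.001, 0, 0, 0, 0, -1]
    - [0, 0, 0, 0, 0, 0, -1]
    - [0, 0, 0, 0, 0, 0, -1]

```text
time_s: 12.05
ee_pos: [0.4551, -0.0387, 0.0265]
eef_rot: [3.138, -0.0, 1.386]
force: [8.8, 1.1, -3.4]
grip_width: 0.0112
grip_force: 40.0
```

Run:
```python
from h import *
np.set_printoptions(precision=4,suppress=True,linewidth=200)
o=ctrl.get_obs();R=Ro.from_euler('z',-.185).as_matrix();L=lambda q:R.T@(np.array(q)-[.625,-.0045,0])
print('tcp local',L(o['ee_pos']),o['force'],o['grip_width'],o['grip_force'],o['eef_rot'])
m=ctrl.camera_model('wrist');im=ctrl.camera('wrist')[:,:,::-1];cv2.imwrite('pics/wrist4.png',im);g=im.astype(float).mean(2)
for n,r in(('fin',(100,124)),('ptr',(142,165))):print(n,dict(zip(range(236,276),np.median(g[r[0]:r[1],236:276],0).round().astype(int).tolist())))
print('cam local',L(ray(m,(0,0))[0]))
for u in(245,250,255,260,265):print(u,L(plane(m,(u,115),.063))[0],L(plane(m,(u,150),.0475))[0])
pad=np.zeros((600,800,3),np.uint8)
pad[:400,:400]=cv2.resize(im[90:190,205:305],(400,400),interpolation=cv2.INTER_CUBIC)
s=ctrl.camera('scene')[:,:,::-1][160:260,180:320];pad[:286,400:]=cv2.resize(s,(400,286),interpolation=cv2.INTER_CUBIC)
pad[400:592,:256]=cv2.resize(im,(256,192));cv2.imwrite('pics/m4.png',pad)
```

```text
tcp local [-0.1607 -0.0649  0.0265] [ 8.8435  1.0706 -3.3569] 0.011180900009607213 39.996415972709656 [ 3.138  -0.0004  1.3857]
fin {236: 105, 237: 95, 238: 94, 239: 105, 240: 112, 241: 113, 242: 113, 243: 111, 244: 100, 245: 77, 246: 45, 247: 26, 248: 24, 249: 23, 250: 26, 251: 37, 252: 66, 253: 101, 254: 125, 255: 134, 256: 136, 257: 134, 258: 135, 259: 135, 260: 134, 261: 135, 262: 134, 263: 129, 264: 112, 265: 80, 266: 45, 267: 24, 268: 22, 269: 22, 270: 26, 271: 47, 272: 79, 273: 103, 274: 113, 275: 113}
ptr {236: 104, 237: 104, 238: 104, 239: 105, 240: 105, 241: 104, 242: 104, 243: 104, 244: 105, 245: 104, 246: 105, 247: 104, 248: 105, 249: 104, 250: 105, 251: 105, 252: 105, 253: 104, 254: 101, 255: 97, 256: 94, 257: 94, 258: 93, 259: 94, 260: 93, 261: 93, 262: 94, 263: 94, 264: 96, 265: 100, 266: 103, 267: 104, 268: 105, 269: 105, 270: 105, 271: 105, 272: 105, 273: 106, 274: 105, 275: 105}
cam local [-0.1603  0.0052  0.2051]
245 -0.16568951000700177 -0.16642580569142854
250 -0.16360596064331945 -0.16405609772766674
255 -0.16152216431179106 -0.16168610172664902
260 -0.1594381209685035 -0.15931581763585584
265 -0.15735383056953323 -0.1569452454027551
```

View pics/m4.png

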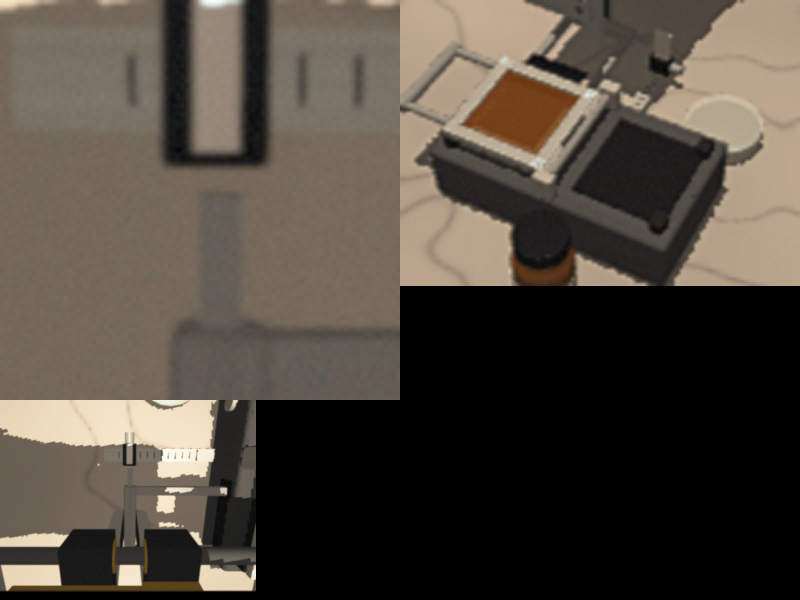

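The pointer centre is at column 259.7 and the fin centre at 258.6, leaving about 0.5 mm to go. I'll nudge it and check how flat the frame lies.

>>> jog_arm:
  motion:
    - [0, -0.0006, 0, 0, 0, 0, -1]
    - [0, 0, 0, 0, 0, 0, -1]
    - [0, 0, 0, 0, 0, 0, -1]
    - [0, 0, 0, 0, 0, 0, -1]
    - [0, 0, 0, 0, 0, 0, -1]

```text
time_s: 12.65
ee_pos: [0.4546, -0.0386, 0.0265]
eef_rot: [3.138, -0.0, 1.386]
force: [9.4, -0.1, -3.8]
grip_width: 0.0116
grip_force: 40.0
```

Run:
```python
from h import *
np.set_printoptions(precision=4,suppress=True,linewidth=200)
o=ctrl.get_obs();R=Ro.from_euler('z',-.185).as_matrix();L=lambda q:R.T@(np.array(q)-[.625,-.0045,0]);W=lambda l:R@np.array(l)+[.625,-.0045,0]
print('tcp local',L(o['ee_pos']),o['force'],o['joint_vel'])
g=ctrl.camera('wrist').astype(float).mean(2)
for n,r in(('fin',(100,124)),('ptr',(142,165))):print(n,dict(zip(range(248,272),np.median(g[r[0]:r[1],248:272],0).round().astype(int).tolist())))
S=ctrl.camera_model('scene');s=ctrl.camera('scene')[:,:,::-1]
for a in(np.pi,3.04,2.94):print(a,proj(S,[W((x,.155*np.cos(a),.075+.155*np.sin(a))) for x in(-.045,.045)]).tolist())
v=cv2.resize(s[160:220,170:240],(770,660),interpolation=cv2.INTER_CUBIC)[:600]
cv2.imwrite('pics/f5.png',v)
```

```text
tcp local [-0.1612 -0.0649  0.0265] [ 9.3838 -0.1467 -3.7732] [-0.     -0.0011  0.0001  0.0012 -0.0001  0.001 ]
fin {248: 25, 249: 21, 250: 22, 251: 24, 252: 30, 253: 57, 254: 94, 255: 122, 256: 133, 257: 135, 258: 134, 259: 134, 260: 135, 261: 135, 262: 135, 263: 134, 264: 130, 265: 118, 266: 92, 267: 54, 268: 28, 269: 21, 270: 22, 271: 26}
ptr {248: 104, 249: 104, 250: 105, 251: 105, 252: 105, 253: 104, 254: 101, 255: 97, 256: 94, 257: 93, 258: 93, 259: 93, 260: 93, 261: 93, 262: 94, 263: 94, 264: 95, 265: 99, 266: 103, 267: 104, 268: 105, 269: 105, 270: 105, 271: 105}
3.141592653589793 [[199.34016015070642, 175.75190291146893], [179.60327335073487, 197.73317948680838]]
3.04 [[198.90959994071937, 171.5502929341319], [178.9043610111929, 193.55383169488263]]
2.94 [[198.9813197727994, 167.5456785067624], [178.72653909518397, 189.58877266840176]]
```

View pics/f5.png

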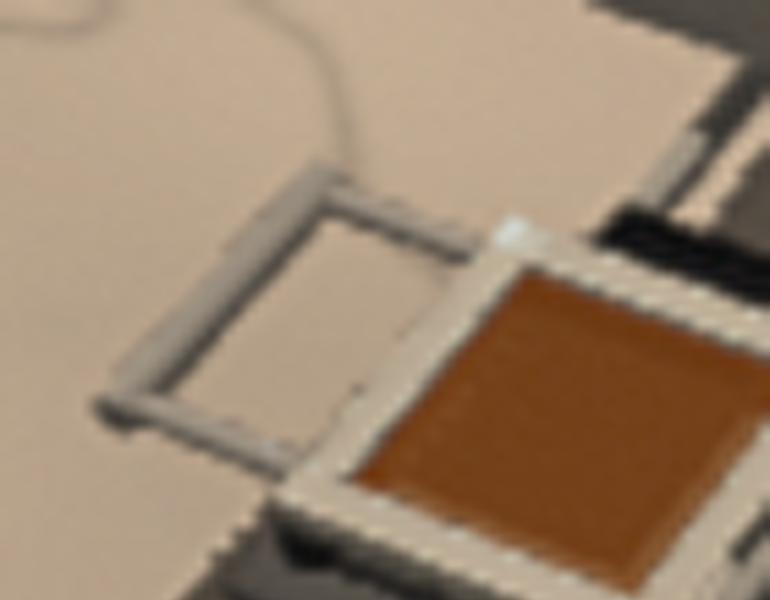

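The bar ends at (199.5,176) and (181,197) match a flat frame, predicted at (199,176) and (180,198). The pointer (column 259.9) and fin (260.0) agree to about 0.1 mm, so I'm handing in.

```bash
python3 -c "
from station import ctrl
print(ctrl.hand_in())"
```

```text
the job is handed in; nothing more can be done
None
```

The job is handed in: the mask frame lies flat on the window half with the patterned face down, and the gripper holds the shutter pull with its pointer within about 0.1 mm of the fin, by the last wrist picture.

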